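# Tap a stuck mould sleeve off a specimen mount

### The arm

A 7-joint arm with a two-finger parallel gripper is mounted at the origin on a cart in front of the work surface, level with it; the furniture and walls round the work are solid. World frame = base frame: x ahead of the robot, y to its left, z up, the work surface at z = 0. Lengths are in m, angles in rad, forces in N, time in s.
With the tool pointing down it reaches from about 0.4 to 0.875 m from the base axis. Payload 19.3 kg.
Tool frame: the origin (TCP) lies at the very end of the fingers, on their centre line; the grasp point (between the pads) lies 19 mm behind it; z points along the fingers, y is the line along which they close (so a half turn about z gives the same grasp; the last joint's range is limited). The gripper opens to 85 mm and grips with 20 to 120 N. Pads are 22 mm wide; open, the fingers measure 114 mm over their backs; the gripper's body (76 mm by 85 mm) begins 54 mm behind the grasp point. The pads swing forward as they close: fully open they stand 13 mm farther back than shut.
Start: joints at [-1.356, 0.521, -0.036, 1.599, 0.021, 1.021, -0.113], TCP at [0.176, 0.6, 0.231] pointing down, gripper open.
Joint ranges: [-2.91, 2.91], [-0.3, 2.13], [-1.5, 1.42], [0.17, 2.43], [-1.26, 4.41], [0.16, 1.93], [-2.52, 2.52]. Speed limits (rad/s): [1.89, 1.89, 2.39, 2.39, 3.01, 3.01, 3.01].

### API

Orientations are given as [roll, pitch, yaw] about the fixed x, y, z axes, in that order (R = Rz(yaw) Ry(pitch) Rx(roll)).
In Python, from workcell import bot gives the robot as it stands. The module is installed in compiled form; this text tells all that it offers.
- The arm moves only by the tool apply_moves, never from a script. Its arguments are lists of equal length, an entry for each row: "claw": the finger opening in m, from 0 to 0.0854; "xyz": the shift along the tool's x, y, z in m, a list of three; "twist": the turn, a rotation vector about the tool's x, y, z in rad, a list of three. A call has 1 to 20 rows; each row shifts and turns the commanded pose from where the row before left it, along the tool's axes as they then stand; what a row does not reach is not made up. A row lasts 1/10 s, in which the tool goes at most 50 mm and 8.59 degrees, less where a joint would pass 70% of its speed; a pose out of reach is approached as far as the arm can. A call with a gripper value outside its range is refused whole. The fingers move at their own pace and stop on an object; "force" is the grip in N (left out, the last holds). Time passes only in rows, so rows that do not move let the fingers close. It gives the time, the measured TCP pose, the force, the opening and the grip force at its end, in the units of the state.
- bot.observe(): the state, without advancing time (a new reading comes with each control period).
- bot.grab_frame(name): name is "scene" or "top" or "wrist"; returns a dict with "img" (420x560x3 uint8, red, green, blue), "vfov" (degrees; the focal length in pixels is half the picture's height over the tangent of half this angle, whatever the lens; pixels are square), "cx", "cy" (the principal point, pixels), "distortion" ([k1, k2, p1, p2, k3] as OpenCV has them; the pictures are not rectified), "view" (4x4, takes a point from world to camera coordinates). Camera axes: x right, y up, looking along -z (the intrinsics and any distortion apply to the point x, -y, -z); pixel columns grow to the right and rows downward; lengths in m; the calibration is good to about 2 mm. A picture is of the moment at which its call begins. There is no depth.
- bot.job_done(): hands the job in; it is judged then, once.
Trained networks look in the newest picture that a camera, given by its name, has taken for a name from the list of things; names that differ only in an ending like _2 or _b are one class to them, and where a whole thing is asked for, a point or a joint stands for the part that bears it (a point fixed in the world has none). Each returns a list of dicts, best first, with "score" (0 to 1); they miss things now and then, are a little off and sometimes report something else, mostly with a low value. They report only what shows in the picture. A call takes as long as a camera call.
- bot.find_in(camera, query): "position" ([x, y, z] in m, in world coordinates, good to about 4 mm: the middle of the surface that is visible of it).
The state is a dict: "clock": time; "qpos": joint angles; "qd": joint speeds; "joint_efforts": joint torques, N m; "position": TCP position; "tool_rot": TCP orientation; "force": force on the tool from outside, world axes, zero at the start; "moment": the same for the moment, N m; "grip_width": finger opening in m; "finger_force": force on a finger pad.
Only numpy, scipy, OpenCV 4.12 (cv2) and the standard library are available. Lean on these libraries where they do the work, as an engineer would, in place of code of your own. Each camera call takes 0.05 s, during which the arm holds its last target. There are 200 camera calls.

### The job

A moulded specimen mount is stuck in its mould sleeve on the knock-out stand. Pick up the mallet and, with light mallet taps on the sleeve's two lugs in turn, left, right, left, walk the sleeve all the way down onto its shoulder, without forcing a side that has bound, striking the mount or pushing the sleeve with the fingers. Then put the mallet down on the bench and set the freed mount gently, upright, in the open glass dish, leaving the other things where they are.

Things in the scene. Friction and masses are not known exactly. Their poses are not given: they have to be found in the camera images.
- stand: Fixed knock-out stand: dark steel base plate 90 (x) x 124 (y) mm, 10 mm high with its feet; on it a bright shoulder 43 mm across, top at 24 mm, and above that the upright ejector post, 29 mm across, top at 38 mm. Origin: centre of the underside, on the post axis. z up; y along the line of the sleeve's two lugs, towards the left lug.
- sleeve: Aluminium mould sleeve on the post: 48 mm outside, 34 mm bore, 28 mm tall. Origin: centre of its lower rim; z up the bore. Lugs 22 mm wide reach 55 mm out along +y (left) and -y (right); 40 mm out each has a domed striking boss 17 mm across, top 4 mm above the upper rim. It only goes down the post and tilts a little towards a lug. Over 25 N of the mallet on it may crack the mount.
- sleeve_drop (a joint): How far the sleeve's middle is down, m: about 0.001 at the start, 0.010 home on the shoulder, where it gives no more (boss tops 66 mm above the stand's underside at 0, 56 mm at home). About 10 N on one boss walks that side down 1 to 3 mm while the other holds, till it binds (where varies, also at the start); bound, it takes 28 N. Tapping the other lug frees it; a good tap gains 0.9 mm.
- mount: Black moulded specimen mount: cylinder 30 mm across, 24 mm tall, small bright metal disc in its upper face, 45 g. Origin: centre of its lower face; z up. It stands on the post (lower face 38 mm, top 62 mm above the stand's underside) inside the sleeve, about level with the upper rim at the start; with the sleeve home it stands 10 mm proud of the rim and is loose.
- mallet: Small nylon-faced mallet, 0.26 kg, standing on one face on the bench: head upright, 34 mm across, 60 mm long; wooden handle level along -x of its frame, 14 mm wide (y), 18 mm high, its middle 30 mm above the lower face, its end 128 mm from the head's axis. Origin: centre of the lower striking face; z up.
- mallet_grip (a point): Point in the middle of the mallet's handle, 50 mm from the head's axis and 30 mm above the lower face: a place to grip it from above with the fingers across the handle.
- dish: Open round glass dish, 92 mm across, 15 mm high, wall 2.5 mm, floor 3 mm thick, on the bench. Origin: centre of its underside.
- bench_timer: Bystander: white bench timer, 54 x 62 x 61 mm, behind the stand. Origin: centre of its underside.
- forceps: Bystander: steel forceps lying flat, 128 mm long, 8 mm thick. Origin: middle of its underside.
- petri_dish: Bystander: closed petri dish, 62 mm across, 14 mm high. Origin: centre of its underside.

How it is judged:
By the outcome, as a careful person would: the job done as asked, in the order asked, and still so for the second after the job is handed in, with the robot touching nothing.
It also fails if it takes over 72 s, if anything falls off the work surface, if the arm or the gripper's body presses on something with over 40 N, if the wrist force passes 120 N, or if a joint passes its speed limit or range.

## Working session

There is one attempt and no reset: what is moved stays moved. The work goes in short steps, Python scripts to look and compute and a tool call to move; the robot and the scene stay as the last step left them, time stands still between calls to the robot, and variables do not carry over. Pictures are saved under pics/ and viewed, at most 13 in all, crops included, and the job is handed in when it is done.

Besides the shell and the picture viewer there is one more tool, called after "Request:" as name(argument=value, ...) on one line, values as JSON. apply_moves: Moves the arm, as the interface text tells. Its arguments: {"type":"object","properties":{"claw":{"type":"array"},"xyz":{"type":"array"},"twist":{"type":"array"},"force":{"type":"number"}},"required":["claw","xyz","twist"]}

```bash
mkdir -p pics
cat > h.py <<'E'
import numpy as np, cv2
from workcell import bot
def grab(n,f=None):
    d=bot.grab_frame(n)
    if f: cv2.imwrite('pics/'+f,d['img'][:,:,::-1])
    return d
def K(d):
    f=210/np.tan(np.radians(d['vfov'])/2); return np.array([[f,0,d['cx']],[0,f,d['cy']],[0,0,1.]])
def ray(d,px,z):
    "world point at height z seen at pixel px"
    u=cv2.undistortPoints(np.array([[px]],float),K(d),np.array(d['distortion'],float))[0,0]
    V=np.array(d['view']);R=V[:3,:3];c=-R.T@V[:3,3]
    r=R.T@np.array([u[0],-u[1],-1]); return c+r*(z-c[2])/r[2]
def proj(d,P):
    V=np.array(d['view']);p=(V[:3,:3]@np.atleast_2d(P).T).T+V[:3,3]; p=p*[1,-1,-1]
    return cv2.projectPoints(p.reshape(-1,1,3),np.zeros(3),np.zeros(3),K(d),np.array(d['distortion'],float))[0][:,0]
E
python3 - <<'E'
from h import *
a=grab('scene','s0.png');b=grab('top','t0.png')
for n,d in(('scene',a),('top',b)):
    V=np.array(d['view']);print(n,d['vfov'],(-V[:3,:3].T@V[:3,3]).round(3))
    for q in ['stand','sleeve','mount','mallet','mallet_grip','dish','bench_timer','forceps','petri_dish']:
        print(q,[(np.round(r['position'],3).tolist(),round(r['score'],2)) for r in bot.find_in(n,q)[:2]])
o=bot.observe();print(o)
E
```

```text
scene 50.773579191161815 [ 0.228 -0.569  0.822]
stand [([0.49, -0.056, 0.009], 0.87)]
sleeve [([0.498, -0.052, 0.057], 0.74)]
mount [([0.428, -0.237, 0.033], 0.6)]
mallet [([0.429, -0.242, 0.039], 0.93), ([0.61, -0.351, 0.015], 0.4)]
mallet_grip [([0.428, -0.239, 0.038], 0.94)]
dish [([0.472, 0.268, -0.001], 0.66), ([0.429, -0.24, 0.037], 0.57)]
bench_timer [([0.688, -0.024, 0.037], 0.75)]
forceps [([0.636, -0.202, 0.008], 0.52)]
petri_dish [([0.612, -0.353, 0.016], 0.93)]
top 56.84601580904426 [ 0.48  -0.048  1.155]
stand [([0.493, -0.044, 0.009], 0.81)]
sleeve [([0.501, -0.039, 0.063], 0.76)]
mount []
mallet [([0.421, -0.237, 0.04], 0.65)]
mallet_grip [([0.425, -0.232, 0.035], 0.54)]
dish []
bench_timer [([0.692, -0.009, 0.047], 0.79)]
forceps [([0.428, -0.233, 0.038], 0.39)]
petri_dish [([0.616, -0.348, 0.016], 0.81)]
{'clock': 1.0, 'qpos': array([-1.35616057,  0.52140966, -0.03627394,  1.59949845,  0.02119413,
        1.02107421, -0.11278176]), 'qd': array([ 0.00043039, -0.00126668,  0.00083546,  0.00209205, -0.00127176,
       -0.00113363, -0.00028697]), 'joint_efforts': array([-4.00231866e-04, -9.26854920e+01,  1.97798565e+00, -3.70255888e+01,
        1.81217445e-02,  1.88033286e-03, -2.87567525e-05]), 'position': array([0.17566075, 0.59980739, 0.23128561]), 'tool_rot': array([-3.14158787e+00,  6.57158554e-06,  2.85670652e+00]), 'force': array([-0.26422905,  0.73157829,  0.44305007]), 'moment': array([-0.00742014, -0.00544712,  0.00107847]), 'finger_force': 0.0, 'grip_width': 0.0856256254446856}
```

View pics/t0.png

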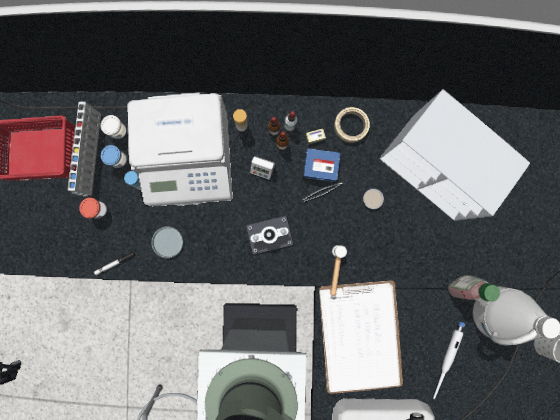

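View pics/s0.png

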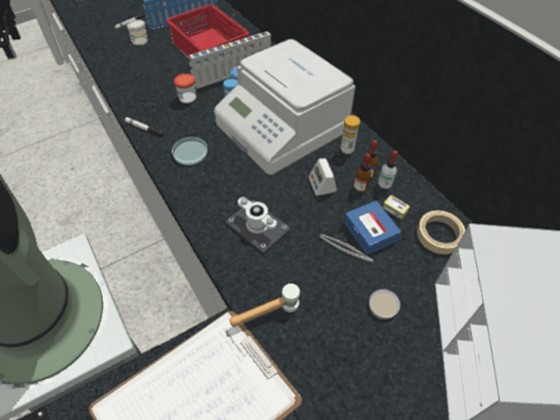

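The top view shows the stand at (269,235), its lugs at (252,238) and (287,232), the mallet head at (339,252) with its handle end at (333,297), and the dish at (167,242). I'll enlarge it for pixel measurements.

Run:
```python
from h import *
b=cv2.imread('pics/t0.png')[205:305,235:355]
cv2.imwrite('pics/t1.png',cv2.resize(b,None,fx=6,fy=6,interpolation=cv2.INTER_CUBIC))
```

```text
(no output)
```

View pics/t1.png

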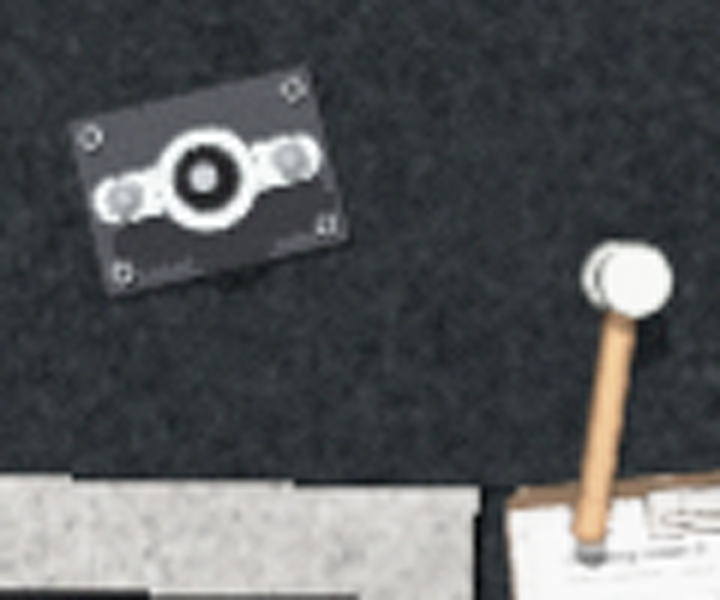

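```bash
cat > m0.py <<'E'
from h import *
d=grab('top');s=grab('scene')
p=lambda x,y,z:ray(d,(235+(x+.5)/6-.5,205+(y+.5)/6-.5),z)
L=p(125,196,.066);R=p(291,158,.066);C=p(203,178,.062)
B=[p(*q,.010) for q in((91,137),(292,88),(327,224),(122,272))]
print('L',L,'R',R,'|',np.linalg.norm(L-R),'mid',(L+R)/2,'C',C,'base',np.mean(B,0))
print('yaw lugs',np.degrees(np.arctan2(*(L-R)[[1,0]]))-90)
H=p(636,280,.06);a=p(620,322,.039);e=p(590,540,.039)
print('head',H,'a',a,'e',e,np.linalg.norm(H-e),'yaw',np.degrees(np.arctan2(*(H-e)[[1,0]])),np.degrees(np.arctan2(*(a-e)[[1,0]])))
print('dish',ray(d,(167.5,242),.012))
P=[H,e,L,R,C]; print(proj(s,P).round(0))
# bot at scene
print('dish sc',ray(s,(190,151),.012))
E
python3 m0.py
```

```text
L [ 0.49030006 -0.00363109  0.066     ] R [ 0.51017275 -0.08060394  0.066     ] | 0.07949681626296919 mid [ 0.5002364  -0.04211751  0.066     ] C [ 0.49977848 -0.03973446  0.062     ] base [ 0.4997496  -0.04185898  0.01      ]
yaw lugs 14.476386549567437
head [ 0.45729615 -0.24466802  0.06      ] a [ 0.4366297  -0.24107224  0.039     ] e [ 0.33270219 -0.22872683  0.039     ] 0.12735295650395353 yaw -7.291100718657343 -6.774345422322179
dish [0.46907673 0.25762961 0.012     ]
[[292. 291.]
 [231. 322.]
 [245. 200.]
 [271. 220.]
 [257. 210.]]
dish sc [0.4677414  0.25641736 0.012     ]
```

```bash
cat >> h.py <<'E'
from scipy.spatial.transform import Rotation as Ro
def rows(poses):
    "poses: list of (x,y,z,yaw) tool down, from the present one; prints rounded tool-axis rows"
    o=bot.observe(); P=np.array(o['position']); R=Ro.from_euler('xyz',o['tool_rot'])
    X=[];T=[]
    for x,y,z,w in poses:
        s=R.inv().apply(np.array([x,y,z])-P).round(3)
        r=(R.inv()*Ro.from_euler('xyz',[np.pi,0,w])).as_rotvec().round(3)
        P=P+R.apply(s); R=R*Ro.from_rotvec(r); X.append((s+0).tolist());T.append((r+0).tolist())
    print('xyz',str(X).replace(' ',''));print('twist',str(T).replace(' ',''))
    return P
E
python3 - <<'E'
from h import *
N=20;az=np.linspace(1.286,-.53,N+1)[1:];yw=np.linspace(2.857,-.122,N+1)[1:]
rad=np.interp(az,[-.53,-.2,.3,.9,1.286],[.472,.49,.5,.54,.625]);z=np.interp(az,[-.53,0,.0,1.3],[.16,.231,.231,.231])
print(rows([(r*np.cos(a),r*np.sin(a),h,w) for r,a,h,w in zip(rad,az,z,yw)]))
E
```

```text
xyz [[-0.055,-0.022,0.0],[-0.054,-0.02,0.0],[-0.054,-0.016,0.0],[-0.052,-0.013,0.0],[-0.05,-0.001,0.0],[-0.048,0.006,0.0],[-0.048,0.009,0.0],[-0.046,0.011,0.0],[-0.045,0.013,0.0],[-0.044,0.016,0.0],[-0.042,0.019,0.0],[-0.038,0.024,0.0],[-0.037,0.026,0.0],[-0.036,0.028,0.0],[-0.033,0.029,0.01],[-0.032,0.032,0.013],[-0.031,0.032,0.012],[-0.03,0.033,0.012],[-0.027,0.034,0.012],[-0.026,0.035,0.012]]
twist [[0.0,0.0,0.149],[0.0,0.0,0.149],[0.0,0.0,0.149],[0.0,0.0,0.149],[0.0,0.0,0.149],[0.0,0.0,0.148],[0.0,0.0,0.149],[0.0,0.0,0.149],[0.0,0.0,0.149],[0.0,0.0,0.149],[0.0,0.0,0.149],[0.0,0.0,0.149],[0.0,0.0,0.149],[0.0,0.0,0.149],[0.0,0.0,0.149],[0.0,0.0,0.149],[0.0,0.0,0.149],[0.0,0.0,0.149],[0.0,0.0,0.149],[0.0,0.0,0.149]]
[ 0.40706396 -0.23885368  0.16030148]
```

Request:
apply_moves(claw=[0.07, 0.07, 0.07, 0.07, 0.07, 0.07, 0.07, 0.07, 0.07, 0.07, 0.07, 0.07, 0.07, 0.07, 0.07, 0.07, 0.07, 0.07, 0.07, 0.07], xyz=[[-0.045, -0.018, 0.0], [-0.046, -0.017, 0.0], [-0.047, -0.014, 0.0], [-0.048, -0.012, 0.0], [-0.049, -0.001, 0.0], [-0.048, 0.006, 0.0], [-0.048, 0.009, 0.0], [-0.046, 0.011, 0.0], [-0.045, 0.013, 0.0], [-0.044, 0.016, 0.0], [-0.042, 0.019, 0.0], [-0.038, 0.024, 0.0], [-0.037, 0.026, 0.0], [-0.036, 0.028, 0.0], [-0.033, 0.029, 0.01], [-0.032, 0.032, 0.013], [-0.031, 0.032, 0.012], [-0.03, 0.033, 0.012], [-0.027, 0.034, 0.012], [-0.026, 0.035, 0.012]], twist=[[0, 0, 0.149], [0, 0, 0.149], [0, 0, 0.149], [0, 0, 0.149], [0, 0, 0.149], [0, 0, 0.149], [0, 0, 0.149], [0, 0, 0.149], [0, 0, 0.149], [0, 0, 0.149], [0, 0, 0.149], [0, 0, 0.149], [0, 0, 0.149], [0, 0, 0.149], [0, 0, 0.149], [0, 0, 0.149], [0, 0, 0.149], [0, 0, 0.149], [0, 0, 0.149], [0, 0, 0.149]], force=100)

```text
clock: 3.1
position: [0.3838, -0.218, 0.1601]
tool_rot: [3.141, -0.001, -0.129]
force: [0.9, -1.0, -0.1]
grip_width: 0.07
finger_force: 0.0
```

Request:
apply_moves(claw=[0.06, 0.06, 0.06], xyz=[[0.026, 0.017, 0.0], [0, 0, 0.04], [0, 0, 0]], twist=[[0, 0, 0], [0, 0, 0], [0, 0, 0]])

```text
clock: 3.4
position: [0.4066, -0.2362, 0.1177]
tool_rot: [-3.141, 0.004, -0.124]
force: [-1.5, 0.4, 0.5]
grip_width: 0.0601
finger_force: 0.0
```

Run:
```python
from h import *
d=grab('wrist','w0.png');o=bot.observe();print(o['position'],o['tool_rot'],o['qpos'].round(2))
# mallet prediction
print(proj(d,[[.4573,-.2445,.06],[.4077,-.2384,.039],[.3303,-.2288,.039]]).round(0))
print([(r['position'],r['score']) for r in bot.find_in('wrist','mallet_grip')])
```

```text
[ 0.40678451 -0.23635197  0.11947024] [-3.14099407  0.00339993 -0.12420678] [-0.11  0.57  0.69  2.12 -0.59  0.66 -0.7 ]
[[282. 147.]
 [281. 213.]
 [281. 307.]]
[([0.435, -0.2364, 0.0368], 0.77), ([0.5006, -0.081, 0.0586], 0.49)]
```

View pics/w0.png

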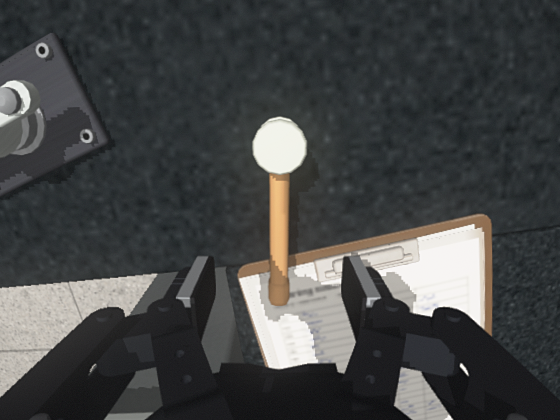

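The wrist view shows the mallet head at (280,146) and its handle end at (278,300). That matches the prediction within 2 px, so I'll descend and grip.

Request:
apply_moves(claw=[0.06, 0.06, 0.06, 0.06, 0.0, 0.0, 0.0, 0.0, 0.0, 0.0], xyz=[[0.001, 0.001, 0.04], [0, 0, 0.04], [0, 0, 0.026], [0, 0, 0], [0, 0, 0], [0, 0, 0], [0, 0, 0], [0, 0, 0], [0, 0, 0], [0, 0, 0]], twist=[[0, 0, 0], [0, 0, 0], [0, 0, 0], [0, 0, 0], [0, 0, 0], [0, 0, 0], [0, 0, 0], [0, 0, 0], [0, 0, 0], [0, 0, 0]], force=100)

```text
clock: 4.5
position: [0.4095, -0.2376, 0.0155]
tool_rot: [-3.141, -0.002, -0.123]
force: [-2.9, 2.0, 15.4]
grip_width: 0.0122
finger_force: 98.5
```

Run:
```python
from h import *
print(rows([(.41,-.2376,.055,-.123),(.41,-.2376,.1,-.123),(.42,-.2,.12,-.05),(.427,-.155,.12,.05),(.433,-.11,.12,.12),(.438,-.065,.12,.2),(.4438,-.0156,.12,.253),(.4438,-.0156,.100,.253)]))
```

```text
xyz [[0.001,0.0,-0.04],[0.0,0.0,-0.045],[0.005,-0.039,-0.02],[0.005,-0.045,0.0],[0.008,-0.045,0.001],[0.01,-0.044,0.0],[0.016,-0.047,0.0],[0.0,0.0,0.02]]
twist [[0.0,-0.002,0.0],[0.0,0.0,0.0],[0.0,0.0,-0.073],[0.0,0.0,-0.1],[0.0,0.0,-0.07],[0.0,0.0,-0.08],[0.0,0.0,-0.053],[0.0,0.0,0.0]]
[ 0.44413987 -0.01546508  0.0995176 ]
```

Request:
apply_moves(claw=[0, 0, 0, 0, 0, 0, 0, 0, 0], xyz=[[0, 0, -0.04], [0, 0, -0.045], [0.005, -0.039, -0.02], [0.005, -0.045, 0], [0.008, -0.045, 0], [0.01, -0.044, 0], [0.016, -0.047, 0], [0, 0, 0.02], [0, 0, 0]], twist=[[0, 0, 0], [0, 0, 0], [0, 0, -0.073], [0, 0, -0.1], [0, 0, -0.07], [0, 0, -0.08], [0, 0, -0.053], [0, 0, 0], [0, 0, 0]])

```text
clock: 5.4
position: [0.442, -0.0135, 0.0986]
tool_rot: [-3.141, 0.002, 0.257]
force: [0.1, -1.6, -2.6]
grip_width: 0.0121
finger_force: 98.8
```

Run:
```python
from h import *
d=grab('wrist','w1.png');o=bot.observe();print(o['clock'],o['position'],o['tool_rot'],o['force'],o['grip_width'])
t=grab('top');b=t['img'][180:270,230:310,::-1];s=grab('scene');c=s['img'][150:270,200:310,::-1]
im=np.hstack([cv2.resize(b,(360,405),interpolation=2),cv2.resize(c,(371,405),interpolation=2)]);cv2.imwrite('pics/c1.png',im)
z=o['position'][2]-.0155+.06
w=o['tool_rot'][2];h=o['position'][:2]+.048*np.array([np.cos(w),np.sin(w)])
for n,q in(('w',d),('t',t),('s',s)): print(n,proj(q,[[*h,z],[*h,z-.06],[.4903,-.0036,.065],[.5102,-.0806,.065],[.50,-.0421,.062]]).round(0).tolist())
```

```text
5.45 [ 0.44210831 -0.01528599  0.09944215] [3.14158284e+00 1.21742219e-03 2.53285738e-01] [ 0.45944105 -0.56265132 -2.6344615 ] 0.011998462694049326
w [[285.0, 201.0], [283.0, 166.0], [284.0, 157.0], [428.0, 158.0], [356.0, 157.0]]
t [[254.0, 238.0], [255.0, 238.0], [255.0, 237.0], [283.0, 231.0], [269.0, 234.0]]
s [[242.0, 176.0], [244.0, 195.0], [245.0, 200.0], [271.0, 220.0], [257.0, 211.0]]
```

View pics/w1.png

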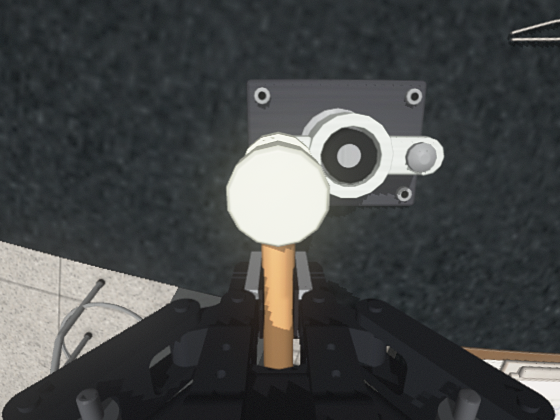

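View pics/c1.png

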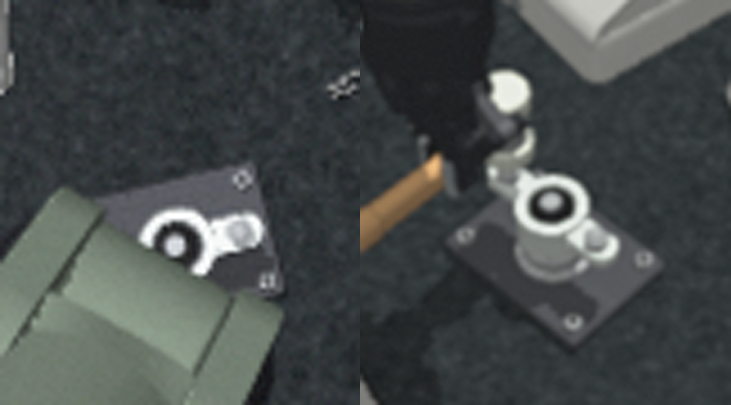

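Wrist view: the right boss is at (421,157), the mount at (349,156) and the mallet head top at (278,196). All three share the same ~7 px shift from prediction, so the head is aligned with the left boss. I'll start the first gentle press.

Request:
apply_moves(claw=[0, 0, 0, 0, 0, 0], xyz=[[0, 0, 0.01], [0, 0, 0.006], [0, 0, 0.001], [0, 0, 0.001], [0, 0, 0.001], [0, 0, 0]], twist=[[0, 0, 0], [0, 0, 0], [0, 0, 0], [0, 0, 0], [0, 0, 0], [0, 0, 0]])

```text
clock: 6.15
position: [0.4424, -0.0157, 0.0804]
tool_rot: [-3.142, 0.0, 0.252]
force: [-3.5, -1.4, 4.3]
grip_width: 0.0119
finger_force: 100.1
```

Request:
apply_moves(claw=[0, 0], xyz=[[0, 0, 0.0007], [0, 0, 0]], twist=[[0, 0, 0], [0, 0, 0]])

```text
clock: 6.35
position: [0.4424, -0.0157, 0.0798]
tool_rot: [-3.141, 0.0, 0.252]
force: [-5.0, -1.7, 7.8]
grip_width: 0.0118
finger_force: 100.5
```

Request:
apply_moves(claw=[0, 0], xyz=[[0, 0, 0.0007], [0, 0, 0]], twist=[[0, 0, 0], [0, 0, 0]])

```text
clock: 6.55
position: [0.4423, -0.0157, 0.0792]
tool_rot: [-3.141, 0.0, 0.252]
force: [-7.4, -2.2, 12.7]
grip_width: 0.0118
finger_force: 101.4
```

Request:
apply_moves(claw=[0, 0, 0, 0, 0, 0, 0], xyz=[[0, 0, -0.0104], [0, 0.04, 0], [0, 0.0395, 0], [0, 0, 0.007], [0, 0, 0.001], [0, 0, 0.001], [0, 0, 0]], twist=[[0, 0, 0], [0, 0, 0], [0, 0, 0], [0, 0, 0], [0, 0, 0], [0, 0, 0], [0, 0, 0]])

```text
clock: 7.25
position: [0.4629, -0.0923, 0.0809]
tool_rot: [3.141, -0.001, 0.253]
force: [-0.2, -5.6, 5.9]
grip_width: 0.0121
finger_force: 100.4
```

Request:
apply_moves(claw=[0, 0], xyz=[[0, 0, 0.0008], [0, 0, 0]], twist=[[0, 0, 0], [0, 0, 0]])

```text
clock: 7.45
position: [0.463, -0.0922, 0.0802]
tool_rot: [3.141, -0.001, 0.253]
force: [-2.0, -6.3, 6.5]
grip_width: 0.0118
finger_force: 100.6
```

Request:
apply_moves(claw=[0, 0, 0], xyz=[[0, 0, 0.0008], [0, 0, 0.0004], [0, 0, 0]], twist=[[0, 0, 0], [0, 0, 0], [0, 0, 0]])

```text
clock: 7.75
position: [0.463, -0.0923, 0.0791]
tool_rot: [3.14, -0.001, 0.253]
force: [-1.9, -6.4, 7.5]
grip_width: 0.012
finger_force: 100.6
```

Request:
apply_moves(claw=[0, 0, 0], xyz=[[0, 0, 0.0007], [0, 0, 0.0005], [0, 0, 0]], twist=[[0, 0, 0], [0, 0, 0], [0, 0, 0]])

```text
clock: 8.05
position: [0.463, -0.0923, 0.078]
tool_rot: [3.14, -0.001, 0.253]
force: [-2.5, -6.0, 12.5]
grip_width: 0.0118
finger_force: 101.3
```

Request:
apply_moves(claw=[0, 0, 0, 0, 0, 0, 0], xyz=[[0, 0, -0.0122], [0, -0.04, 0], [0, -0.0395, 0], [0, 0, 0.008], [0, 0, 0.001], [0, 0, 0.001], [0, 0, 0]], twist=[[0, 0, 0], [0, 0, 0], [0, 0, 0], [0, 0, 0], [0, 0, 0], [0, 0, 0], [0, 0, 0]])

```text
clock: 8.75
position: [0.4431, -0.0155, 0.0799]
tool_rot: [-3.141, -0.001, 0.252]
force: [-0.9, 6.0, 6.5]
grip_width: 0.0121
finger_force: 100.5
```

Request:
apply_moves(claw=[0, 0, 0], xyz=[[0, 0, 0.0007], [0, 0, 0.0006], [0, 0, 0]], twist=[[0, 0, 0], [0, 0, 0], [0, 0, 0]])

```text
clock: 9.05
position: [0.443, -0.0156, 0.0786]
tool_rot: [-3.141, -0.001, 0.252]
force: [-1.6, 6.7, 7.8]
grip_width: 0.012
finger_force: 100.8
```

Left is now walking at about 10 N.

Request:
apply_moves(claw=[0, 0, 0], xyz=[[0, 0, 0.0007], [0, 0, 0.0006], [0, 0, 0]], twist=[[0, 0, 0], [0, 0, 0], [0, 0, 0]])

```text
clock: 9.35
position: [0.4431, -0.0157, 0.0774]
tool_rot: [-3.141, -0.001, 0.252]
force: [-2.7, 6.3, 11.0]
grip_width: 0.0119
finger_force: 101.2
```

Request:
apply_moves(claw=[0, 0, 0, 0, 0, 0, 0, 0], xyz=[[0, 0, -0.0126], [0, 0.04, 0], [0, 0.0395, 0], [0, 0, 0.0095], [0, 0, 0.001], [0, 0, 0.001], [0, 0, 0.0007], [0, 0, 0]], twist=[[0, 0, 0], [0, 0, 0], [0, 0, 0], [0, 0, 0], [0, 0, 0], [0, 0, 0], [0, 0, 0], [0, 0, 0]])

```text
clock: 10.15
position: [0.4631, -0.0935, 0.0779]
tool_rot: [3.14, -0.001, 0.251]
force: [-0.1, -6.7, 8.0]
grip_width: 0.0123
finger_force: 100.7
```

Request:
apply_moves(claw=[0, 0, 0], xyz=[[0, 0, 0.0007], [0, 0, 0.0006], [0, 0, 0]], twist=[[0, 0, 0], [0, 0, 0], [0, 0, 0]])

```text
clock: 10.45
position: [0.4632, -0.0935, 0.0766]
tool_rot: [3.14, -0.002, 0.251]
force: [-0.2, -7.1, 9.2]
grip_width: 0.0117
finger_force: 100.8
```

Request:
apply_moves(claw=[0, 0, 0], xyz=[[0, 0, 0.0006], [0, 0, 0.0004], [0, 0, 0]], twist=[[0, 0, 0], [0, 0, 0], [0, 0, 0]])

```text
clock: 10.75
position: [0.4631, -0.0936, 0.0758]
tool_rot: [3.14, -0.002, 0.251]
force: [-2.3, -6.9, 15.6]
grip_width: 0.0124
finger_force: 101.9
```

Request:
apply_moves(claw=[0, 0, 0, 0, 0, 0, 0], xyz=[[0, 0, -0.0135], [0, -0.04, 0], [0, -0.0395, 0], [0, 0, 0.0095], [0, 0, 0.0012], [0, 0, 0.0011], [0, 0, 0]], twist=[[0, 0, 0], [0, 0, 0], [0, 0, 0], [0, 0, 0], [0, 0, 0], [0, 0, 0], [0, 0, 0]])

```text
clock: 11.45
position: [0.4428, -0.015, 0.0768]
tool_rot: [-3.14, -0.0, 0.253]
force: [-1.2, 6.0, 6.1]
grip_width: 0.012
finger_force: 100.6
```

Request:
apply_moves(claw=[0, 0, 0], xyz=[[0, 0, 0.0007], [0, 0, 0.0006], [0, 0, 0]], twist=[[0, 0, 0], [0, 0, 0], [0, 0, 0]])

```text
clock: 11.75
position: [0.4427, -0.015, 0.0756]
tool_rot: [-3.14, 0.0, 0.253]
force: [-3.2, 7.6, 10.7]
grip_width: 0.012
finger_force: 101.2
```

Request:
apply_moves(claw=[0, 0], xyz=[[0, 0, 0.0004], [0, 0, 0]], twist=[[0, 0, 0], [0, 0, 0]])

```text
clock: 11.95
position: [0.4427, -0.015, 0.0753]
tool_rot: [-3.14, -0.0, 0.253]
force: [-4.2, 8.2, 13.0]
grip_width: 0.0123
finger_force: 101.7
```

Request:
apply_moves(claw=[0, 0, 0, 0, 0, 0, 0], xyz=[[0, 0, -0.0135], [0, 0.04, 0], [0, 0.0395, 0], [0, 0, 0.0115], [0, 0, 0.0012], [0, 0, 0.0013], [0, 0, 0]], twist=[[0, 0, 0], [0, 0, 0], [0, 0, 0], [0, 0, 0], [0, 0, 0], [0, 0, 0], [0, 0, 0]])

```text
clock: 12.65
position: [0.463, -0.0941, 0.0748]
tool_rot: [3.14, -0.001, 0.25]
force: [0.5, -5.8, 6.8]
grip_width: 0.0118
finger_force: 100.6
```

Request:
apply_moves(claw=[0, 0, 0], xyz=[[0, 0, 0.0007], [0, 0, 0.0005], [0, 0, 0]], twist=[[0, 0, 0], [0, 0, 0], [0, 0, 0]])

```text
clock: 12.95
position: [0.463, -0.094, 0.0739]
tool_rot: [3.14, -0.001, 0.25]
force: [-3.6, -7.1, 17.0]
grip_width: 0.012
finger_force: 102.0
```

Request:
apply_moves(claw=[0, 0, 0, 0, 0, 0, 0], xyz=[[0, 0, -0.0142], [0, -0.04, 0], [0, -0.0395, 0], [0, 0, 0.0105], [0, 0, 0.0012], [0, 0, 0.0013], [0, 0, 0]], twist=[[0, 0, 0], [0, 0, 0], [0, 0, 0], [0, 0, 0], [0, 0, 0], [0, 0, 0], [0, 0, 0]])

```text
clock: 13.65
position: [0.4427, -0.0153, 0.0744]
tool_rot: [-3.141, 0.0, 0.253]
force: [-0.6, 5.9, 5.7]
grip_width: 0.0119
finger_force: 100.5
```

Request:
apply_moves(claw=[0, 0], xyz=[[0, 0, 0.0008], [0, 0, 0]], twist=[[0, 0, 0], [0, 0, 0]])

```text
clock: 13.85
position: [0.4427, -0.0155, 0.0737]
tool_rot: [-3.14, 0.0, 0.253]
force: [-2.1, 5.6, 10.0]
grip_width: 0.0119
finger_force: 101.2
```

Request:
apply_moves(claw=[0, 0], xyz=[[0, 0, 0.0004], [0, 0, 0]], twist=[[0, 0, 0], [0, 0, 0]])

```text
clock: 14.05
position: [0.4427, -0.0155, 0.0734]
tool_rot: [-3.14, 0.0, 0.253]
force: [-3.2, 6.6, 13.1]
grip_width: 0.0121
finger_force: 101.6
```

Request:
apply_moves(claw=[0, 0, 0, 0, 0, 0, 0], xyz=[[0, 0, -0.0142], [0, 0.04, 0], [0, 0.0395, 0], [0, 0, 0.012], [0, 0, 0.0012], [0, 0, 0.001], [0, 0, 0]], twist=[[0, 0, 0], [0, 0, 0], [0, 0, 0], [0, 0, 0], [0, 0, 0], [0, 0, 0], [0, 0, 0]])

```text
clock: 14.75
position: [0.4629, -0.0942, 0.0734]
tool_rot: [3.14, -0.001, 0.25]
force: [0.6, -5.3, 7.3]
grip_width: 0.0119
finger_force: 100.5
```

Request:
apply_moves(claw=[0, 0], xyz=[[0, 0, 0.0007], [0, 0, 0]], twist=[[0, 0, 0], [0, 0, 0]])

```text
clock: 14.95
position: [0.4629, -0.0941, 0.0728]
tool_rot: [3.14, -0.001, 0.25]
force: [-0.8, -7.0, 7.8]
grip_width: 0.0117
finger_force: 100.9
```

Request:
apply_moves(claw=[0, 0], xyz=[[0, 0, 0.0007], [0, 0, 0]], twist=[[0, 0, 0], [0, 0, 0]])

```text
clock: 15.15
position: [0.4629, -0.0942, 0.0722]
tool_rot: [3.14, -0.001, 0.25]
force: [-2.3, -6.4, 13.1]
grip_width: 0.0118
finger_force: 101.6
```

Request:
apply_moves(claw=[0, 0, 0, 0, 0, 0, 0], xyz=[[0, 0, -0.0146], [0, -0.04, 0], [0, -0.0395, 0], [0, 0, 0.011], [0, 0, 0.0012], [0, 0, 0.0012], [0, 0, 0]], twist=[[0, 0, 0], [0, 0, 0], [0, 0, 0], [0, 0, 0], [0, 0, 0], [0, 0, 0], [0, 0, 0]])

```text
clock: 15.85
position: [0.4427, -0.0157, 0.0729]
tool_rot: [-3.141, 0.0, 0.253]
force: [-0.9, 4.7, 6.1]
grip_width: 0.012
finger_force: 100.5
```

Request:
apply_moves(claw=[0, 0], xyz=[[0, 0, 0.0008], [0, 0, 0]], twist=[[0, 0, 0], [0, 0, 0]])

```text
clock: 16.05
position: [0.4427, -0.0158, 0.0721]
tool_rot: [-3.141, 0.0, 0.252]
force: [-0.8, 6.9, 7.3]
grip_width: 0.0118
finger_force: 100.8
```

Request:
apply_moves(claw=[0, 0], xyz=[[0, 0, 0.0007], [0, 0, 0]], twist=[[0, 0, 0], [0, 0, 0]])

```text
clock: 16.25
position: [0.4427, -0.0158, 0.0715]
tool_rot: [-3.14, 0.0, 0.252]
force: [-4.2, 6.8, 13.1]
grip_width: 0.0123
finger_force: 101.5
```

Request:
apply_moves(claw=[0, 0, 0, 0, 0, 0, 0], xyz=[[0, 0, -0.0149], [0, 0.04, 0], [0, 0.0395, 0], [0, 0, 0.0125], [0, 0, 0.001], [0, 0, 0.001], [0, 0, 0]], twist=[[0, 0, 0], [0, 0, 0], [0, 0, 0], [0, 0, 0], [0, 0, 0], [0, 0, 0], [0, 0, 0]])

```text
clock: 16.95
position: [0.4628, -0.0942, 0.072]
tool_rot: [3.14, -0.001, 0.25]
force: [0.6, -5.0, 6.2]
grip_width: 0.0121
finger_force: 100.5
```

Request:
apply_moves(claw=[0, 0], xyz=[[0, 0, 0.0008], [0, 0, 0]], twist=[[0, 0, 0], [0, 0, 0]])

```text
clock: 17.15
position: [0.4628, -0.0942, 0.0713]
tool_rot: [3.14, -0.001, 0.25]
force: [1.4, -7.7, 7.2]
grip_width: 0.012
finger_force: 100.7
```

Request:
apply_moves(claw=[0, 0], xyz=[[0, 0, 0.0007], [0, 0, 0]], twist=[[0, 0, 0], [0, 0, 0]])

```text
clock: 17.35
position: [0.4628, -0.0943, 0.0707]
tool_rot: [3.14, -0.001, 0.25]
force: [-1.0, -7.5, 10.5]
grip_width: 0.0121
finger_force: 101.2
```

Request:
apply_moves(claw=[0, 0], xyz=[[0, 0, 0.0004], [0, 0, 0]], twist=[[0, 0, 0], [0, 0, 0]])

```text
clock: 17.55
position: [0.4628, -0.0943, 0.0704]
tool_rot: [3.14, -0.001, 0.25]
force: [-2.0, -8.2, 14.1]
grip_width: 0.0117
finger_force: 101.6
```

Request:
apply_moves(claw=[0, 0, 0, 0, 0, 0, 0], xyz=[[0, 0, -0.0154], [0, -0.04, 0], [0, -0.0395, 0], [0, 0, 0.012], [0, 0, 0.001], [0, 0, 0.001], [0, 0, 0]], twist=[[0, 0, 0], [0, 0, 0], [0, 0, 0], [0, 0, 0], [0, 0, 0], [0, 0, 0], [0, 0, 0]])

```text
clock: 18.25
position: [0.4427, -0.0159, 0.0713]
tool_rot: [-3.141, 0.0, 0.252]
force: [-1.4, 4.9, 7.8]
grip_width: 0.0118
finger_force: 100.7
```

Request:
apply_moves(claw=[0, 0], xyz=[[0, 0, 0.0007], [0, 0, 0]], twist=[[0, 0, 0], [0, 0, 0]])

```text
clock: 18.45
position: [0.4426, -0.016, 0.0708]
tool_rot: [-3.14, 0.0, 0.252]
force: [-4.0, 5.2, 13.5]
grip_width: 0.0122
finger_force: 101.6
```

Request:
apply_moves(claw=[0, 0, 0, 0, 0, 0, 0], xyz=[[0, 0, -0.0147], [0, 0.04, 0], [0, 0.0395, 0], [0, 0, 0.013], [0, 0, 0.001], [0, 0, 0.001], [0, 0, 0]], twist=[[0, 0, 0], [0, 0, 0], [0, 0, 0], [0, 0, 0], [0, 0, 0], [0, 0, 0], [0, 0, 0]])

```text
clock: 19.15
position: [0.4628, -0.0953, 0.0708]
tool_rot: [3.139, -0.001, 0.249]
force: [-1.7, -10.2, 13.7]
grip_width: 0.0123
finger_force: 101.6
```

Request:
apply_moves(claw=[0, 0, 0, 0, 0, 0, 0], xyz=[[0, 0, -0.015], [0, -0.04, 0], [0, -0.0395, 0], [0, 0, 0.012], [0, 0, 0.001], [0, 0, 0.001], [0, 0, 0]], twist=[[0, 0, 0], [0, 0, 0], [0, 0, 0], [0, 0, 0], [0, 0, 0], [0, 0, 0], [0, 0, 0]])

```text
clock: 19.85
position: [0.4428, -0.0166, 0.0715]
tool_rot: [-3.141, 0.0, 0.251]
force: [-1.5, 4.1, 6.2]
grip_width: 0.012
finger_force: 100.3
```

Request:
apply_moves(claw=[0, 0], xyz=[[0, 0, 0.0008], [0, 0, 0]], twist=[[0, 0, 0], [0, 0, 0]])

```text
clock: 20.05
position: [0.4427, -0.0168, 0.0709]
tool_rot: [-3.141, 0.0, 0.25]
force: [-3.7, 4.6, 12.2]
grip_width: 0.0118
finger_force: 101.4
```

Request:
apply_moves(claw=[0, 0, 0, 0, 0, 0, 0, 0], xyz=[[0, 0, -0.0148], [0, 0.04, 0], [0, 0.039, 0], [0, 0, 0.012], [0, 0, 0.001], [0, 0, 0.001], [0, 0, 0.0007], [0, 0, 0]], twist=[[0, 0, 0], [0, 0, 0], [0, 0, 0], [0, 0, 0], [0, 0, 0], [0, 0, 0], [0, 0, 0], [0, 0, 0]])

```text
clock: 20.85
position: [0.4625, -0.0926, 0.0712]
tool_rot: [3.14, -0.0, 0.252]
force: [-2.3, -7.1, 8.3]
grip_width: 0.0117
finger_force: 101.0
```

Request:
apply_moves(claw=[0, 0], xyz=[[0, 0, 0.0005], [0, 0, 0]], twist=[[0, 0, 0], [0, 0, 0]])

```text
clock: 21.05
position: [0.4625, -0.0927, 0.0709]
tool_rot: [3.14, -0.001, 0.252]
force: [-4.1, -7.0, 13.3]
grip_width: 0.0121
finger_force: 101.6
```

Run:
```python
from h import *
print(rows([(.4615,-.0927,.115,.252),(.446,-.13,.12,.2),(.435,-.175,.12,.1),(.42,-.215,.11,0),(.41,-.2376,.08,-.06),(.41,-.2376,.04,-.122),(.41,-.2376,.022,-.122)]))
```

```text
xyz [[-0.001,0.0,-0.044],[-0.024,0.032,-0.005],[-0.02,0.042,0.0],[-0.019,0.038,0.01],[-0.01,0.023,0.03],[0.0,0.0,0.04],[0.0,0.0,0.018]]
twist [[0.001,-0.001,0.0],[0.0,0.0,0.052],[0.0,0.0,0.1],[0.0,0.0,0.1],[0.0,0.0,0.06],[0.0,0.0,0.062],[0.0,0.0,0.0]]
[ 0.40974761 -0.23773039  0.02197922]
```

Request:
apply_moves(claw=[0, 0, 0, 0, 0, 0, 0, 0, 0], xyz=[[-0.001, 0, -0.044], [-0.024, 0.032, -0.005], [-0.02, 0.042, 0], [-0.019, 0.038, 0.01], [-0.01, 0.023, 0.03], [0, 0, 0.03], [0, 0, 0.016], [0, 0, 0.007], [0, 0, 0]], twist=[[0, 0, 0], [0, 0, 0.052], [0, 0, 0.1], [0, 0, 0.1], [0, 0, 0.06], [0, 0, 0.062], [0, 0, 0], [0, 0, 0], [0, 0, 0]])

```text
clock: 21.95
position: [0.4097, -0.2365, 0.0259]
tool_rot: [-3.141, 0.001, -0.121]
force: [0.3, -0.2, -2.3]
grip_width: 0.0118
finger_force: 99.2
```

Request:
apply_moves(claw=[0, 0, 0, 0, 0], xyz=[[0, 0, 0.006], [0, 0, 0.002], [0, 0, 0.0015], [0, 0, 0.001], [0, 0, 0]], twist=[[0, 0, 0], [0, 0, 0], [0, 0, 0], [0, 0, 0], [0, 0, 0]])

```text
clock: 22.45
position: [0.4101, -0.2369, 0.0159]
tool_rot: [-3.141, -0.0, -0.121]
force: [-2.4, 1.3, 5.8]
grip_width: 0.0117
finger_force: 100.8
```

Request:
apply_moves(claw=[0.05, 0.05, 0.05, 0.05, 0.05, 0.05, 0.05, 0.05], xyz=[[0, 0, 0], [0, 0, 0], [0, 0, 0], [0, 0, -0.02], [0, 0, -0.04], [0, 0, -0.04], [0, 0, -0.03], [0, 0, 0]], twist=[[0, 0, 0], [0, 0, 0], [0, 0, 0], [0, 0, 0], [0, 0, 0], [0, 0, 0], [0, 0, 0], [0, 0, 0]])

```text
clock: 23.25
position: [0.4113, -0.2376, 0.1486]
tool_rot: [3.141, -0.005, -0.121]
force: [0.1, 0.4, -0.9]
grip_width: 0.05
finger_force: 0.0
```

Run:
```python
from h import *
s=grab('scene');c=s['img'][160:350,190:420,::-1]
cv2.imwrite('pics/c2.png',cv2.resize(c,None,fx=3,fy=3,interpolation=2))
o=bot.observe();print(o['position'],o['tool_rot'],o['force'],o['qpos'].round(2))
for w in (.253,-.6,.253-np.pi/2):
  print(w);print(rows([(.42,-.2,.14,max(w,-.22)),(.44,-.16,.14,max(w,-.32)),(.46,-.12,.14,max(w,-.4)),(.48,-.075,.14,max(w,-.5)),(.50,-.041,.14,max(w,-.6))]))
```

```text
[ 0.41086076 -0.23695626  0.14695798] [ 3.14140303e+00 -2.98588297e-03 -1.20469486e-01] [ 0.27634173  0.76390174 -1.18069012] [-0.17  0.53  0.77  2.1  -0.57  0.72 -0.72]
0.253
xyz [[0.005,-0.038,0.007],[0.029,-0.034,0.0],[0.029,-0.033,0.0],[0.031,-0.039,0.0],[0.028,-0.028,0.0]]
twist [[0.001,-0.003,-0.373],[0.0,0.0,0.0],[0.0,0.0,0.0],[0.0,0.0,0.0],[0.0,0.0,0.0]]
[ 0.5002204  -0.04085338  0.13999718]
-0.6
xyz [[0.005,-0.038,0.007],[0.01,-0.043,0.0],[0.007,-0.044,0.0],[0.001,-0.05,0.0],[0.001,-0.039,0.0]]
twist [[0.0,-0.003,0.1],[0.0,0.0,0.1],[0.0,0.0,0.08],[0.0,0.0,0.1],[0.0,0.0,0.1]]
[ 0.50008206 -0.0411182   0.13995854]
-1.3177963267948964
xyz [[0.005,-0.038,0.007],[0.01,-0.043,0.0],[0.007,-0.044,0.0],[0.001,-0.05,0.0],[0.001,-0.039,0.0]]
twist [[0.0,-0.003,0.1],[0.0,0.0,0.1],[0.0,0.0,0.08],[0.0,0.0,0.1],[0.0,0.0,0.1]]
[ 0.50008206 -0.0411182   0.13995854]
```

View pics/c2.png

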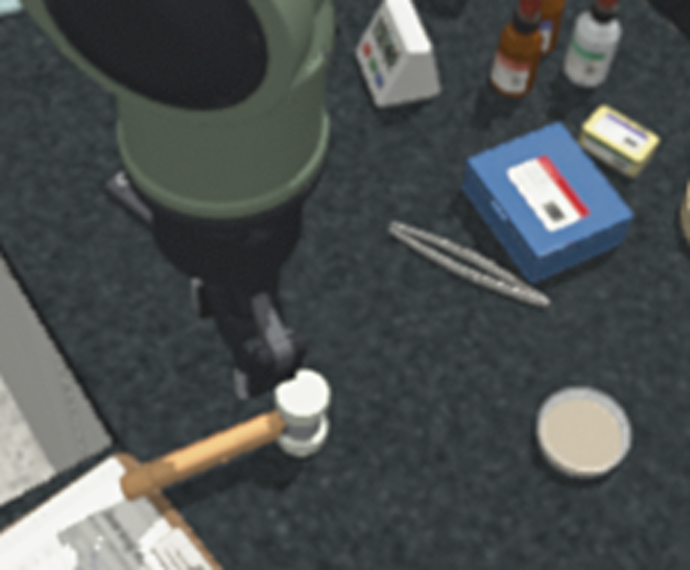

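Run:
```python
from h import *
N=14;t=np.arange(1,N+1)/N
print(rows([(.411+.089*a,-.237+.195*a,.13,-.12+1.944*a) for a in t]))
```

```text
xyz [[0.005,-0.015,0.017],[0.006,-0.013,0.0],[0.009,-0.013,0.0],[0.01,-0.012,0.0],[0.012,-0.01,0.0],[0.012,-0.008,0.0],[0.014,-0.006,0.0],[0.015,-0.005,0.0],[0.015,-0.002,0.0],[0.015,0.0,0.0],[0.016,0.002,0.0],[0.014,0.004,0.0],[0.014,0.006,0.0],[0.014,0.008,0.0]]
twist [[0.0,-0.003,-0.139],[0.0,0.0,-0.139],[0.0,0.0,-0.139],[0.0,0.0,-0.139],[0.0,0.0,-0.139],[0.0,0.0,-0.139],[0.0,0.0,-0.138],[0.0,0.0,-0.139],[0.0,0.0,-0.139],[0.0,0.0,-0.139],[0.0,0.0,-0.139],[0.0,0.0,-0.139],[0.0,0.0,-0.139],[0.0,0.0,-0.138]]
[ 0.50004166 -0.04155161  0.12989441]
```

Request:
apply_moves(claw=[0.05, 0.05, 0.05, 0.05, 0.05, 0.05, 0.05, 0.05, 0.05, 0.05, 0.05, 0.05, 0.05, 0.05, 0.05], xyz=[[0.005, -0.015, 0.017], [0.006, -0.013, 0], [0.009, -0.013, 0], [0.01, -0.012, 0], [0.012, -0.01, 0], [0.012, -0.008, 0], [0.014, -0.006, 0], [0.015, -0.005, 0], [0.015, -0.002, 0], [0.015, 0, 0], [0.016, 0.002, 0], [0.014, 0.004, 0], [0.014, 0.006, 0], [0.014, 0.008, 0], [0, 0, 0]], twist=[[0, -0.003, -0.139], [0, 0, -0.139], [0, 0, -0.139], [0, 0, -0.139], [0, 0, -0.139], [0, 0, -0.139], [0, 0, -0.139], [0, 0, -0.139], [0, 0, -0.139], [0, 0, -0.139], [0, 0, -0.139], [0, 0, -0.139], [0, 0, -0.139], [0, 0, -0.139], [0, 0, 0]], force=40)

```text
clock: 24.8
position: [0.4993, -0.0397, 0.1275]
tool_rot: [-3.138, -0.002, 1.831]
force: [-0.7, -0.2, 1.0]
grip_width: 0.05
finger_force: 0.0
```

Run:
```python
from h import *
d=grab('wrist','w2.png');o=bot.observe();print(o['position'],o['tool_rot'],o['qpos'].round(2))
c=np.array([.5,-.042]);l=np.array([-.25,.968])*.04
for m in(.056,.058):print(proj(d,[[*c,m+.006 if 0 else .062],[*(c+l),m],[*(c-l),m]]).round(1).tolist())
```

```text
[ 0.49884322 -0.04102     0.1276108 ] [-3.13790260e+00 -1.90729398e-03  1.82448723e+00] [-0.19  0.49  0.21  2.02 -0.16  0.65  0.37]
[[278.3, 226.1], [278.9, 166.1], [277.9, 274.2]]
[[278.3, 226.1], [278.9, 166.6], [277.9, 275.6]]
```

View pics/w2.png

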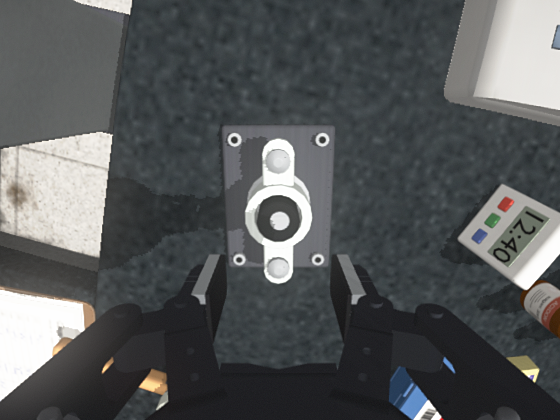

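Request:
apply_moves(claw=[0.05, 0.05, 0.05, 0.05], xyz=[[0.002, 0.001, 0.03], [0, 0, 0.025], [0, 0, 0.0185], [0, 0, 0]], twist=[[0, 0, 0], [0, 0, 0], [0, 0, 0], [0, 0, 0]], force=40)

```text
clock: 25.25
position: [0.4975, -0.0402, 0.0527]
tool_rot: [-3.134, -0.002, 1.821]
force: [-0.4, -0.2, 0.9]
grip_width: 0.0504
finger_force: 0.0
```

Run:
```python
from h import *
d=grab('wrist','w3.png');o=bot.observe();print(o['position'],o['tool_rot'],o['force'])
```

```text
[ 0.49827587 -0.04017698  0.05406135] [-3.13608071e+00 -1.17312472e-03  1.82158683e+00] [0.15252912 0.56051719 1.03466094]
```

View pics/w3.png

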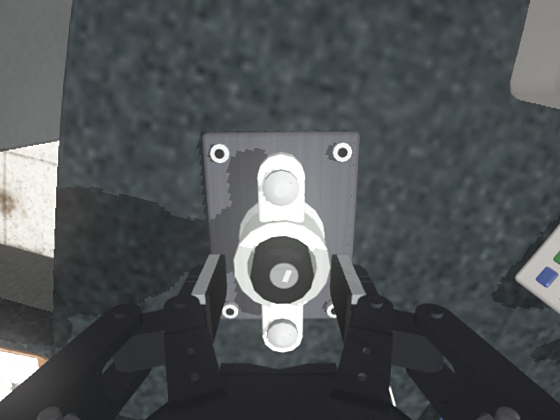

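Close view: the mount disc is at (283,275), the bosses are at (281,186) and (284,332), and the fingers straddle it symmetrically about column 280. I'll nudge over 1.5 mm and close.

Request:
apply_moves(claw=[0.05, 0.02, 0.02, 0.02, 0.02, 0.02, 0.02], xyz=[[0.001, 0.0015, 0], [0, 0, 0], [0, 0, 0], [0, 0, 0], [0, 0, 0], [0, 0, 0], [0, 0, 0]], twist=[[0, 0, 0], [0, 0, 0], [0, 0, 0], [0, 0, 0], [0, 0, 0], [0, 0, 0], [0, 0, 0]], force=40)

```text
clock: 26.0
position: [0.5006, -0.0382, 0.056]
tool_rot: [-3.139, -0.001, 1.824]
force: [-5.5, -0.8, 15.2]
grip_width: 0.027
finger_force: 38.3
```

Request:
apply_moves(claw=[0.02, 0.02, 0.02, 0.02], xyz=[[0, 0, -0.003], [0, 0, -0.004], [0, 0, -0.005], [0, 0, 0]], twist=[[0, 0, 0], [0, 0, 0], [0, 0, 0], [0, 0, 0]])

```text
clock: 26.4
position: [0.5008, -0.0381, 0.0677]
tool_rot: [-3.139, -0.001, 1.825]
force: [-2.4, -0.2, 2.1]
grip_width: 0.0269
finger_force: 39.8
```

Request:
apply_moves(claw=[0.02, 0.02, 0.02, 0.02], xyz=[[0, 0, -0.015], [0, 0, -0.025], [0, 0, -0.025], [0, 0, 0]], twist=[[0, 0, 0], [0, 0, 0], [0, 0, 0], [0, 0, 0]])

```text
clock: 26.8
position: [0.5026, -0.038, 0.1346]
tool_rot: [3.139, 0.0, 1.825]
force: [0.1, -0.4, -1.7]
grip_width: 0.0267
finger_force: 39.6
```

Run:
```python
from h import *
d=grab('wrist');s=grab('scene');t=grab('top');o=bot.observe();print(o['position'],o['tool_rot'],o['force'],o['grip_width'])
a=cv2.resize(d['img'][130:350,160:400,::-1],(400,367));b=cv2.resize(s['img'][160:260,200:309,::-1],(400,367),interpolation=2)
cv2.imwrite('pics/c3.png',np.hstack([a,b]))
# dish rim fit from top & scene
p=[(.469+.046*np.cos(k),.257+.046*np.sin(k),.015) for k in np.arange(0,6.28,1.57)]
print(proj(t,p).round(0).tolist(),proj(s,p).round(0).tolist())
print([(r['position'],r['score']) for r in bot.find_in('top','dish')+bot.find_in('scene','dish')])
```

```text
[ 0.5008426  -0.03787789  0.13161041] [-3.13902105e+00 -9.19468681e-04  1.82499869e+00] [-1.01026033  0.91843368 -0.25862198] 0.02637674722859879
[[168.0, 226.0], [152.0, 242.0], [167.0, 258.0], [183.0, 243.0]] [[206.0, 143.0], [183.0, 140.0], [174.0, 157.0], [198.0, 161.0]]
[([0.4678, 0.2614, 0.0038], 0.61), ([0.4704, 0.267, -0.0003], 0.93)]
```

View pics/c3.png

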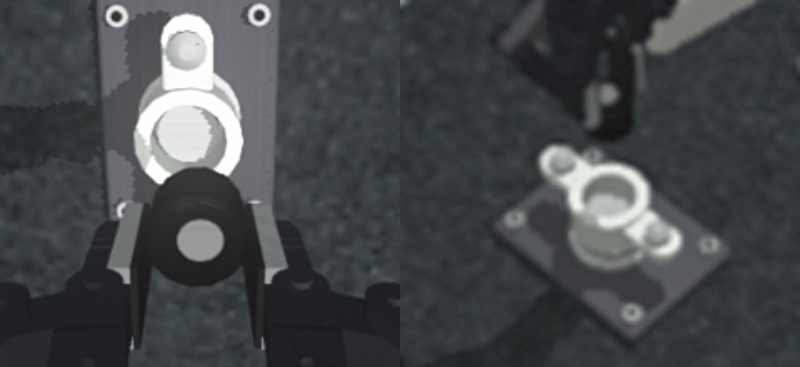

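The mount is out and held, and the sleeve sits level on the stand (wrist crop: disc at (200,240); scene crop: sleeve at (610,215)). Next I'll carry it to the dish.

Run:
```python
from h import *
N=10;t=np.arange(1,N+1)/N
P=[(.501+(.468-.501)*a,-.038+.297*a,.13-.03*a,1.825+.5*a) for a in t]
print(rows(P+[(.468,.259,.06,2.325),(.468,.259,.04,2.325)]))
```

```text
xyz [[0.029,0.005,0.004],[0.03,0.006,0.003],[0.029,0.007,0.003],[0.028,0.008,0.003],[0.029,0.01,0.003],[0.027,0.012,0.003],[0.027,0.013,0.003],[0.026,0.014,0.003],[0.026,0.015,0.003],[0.025,0.017,0.003],[0.0,0.0,0.04],[0.0,0.0,0.02]]
twist [[-0.004,-0.001,-0.05],[0.0,0.0,-0.05],[0.0,0.0,-0.05],[0.0,0.0,-0.05],[0.0,0.0,-0.05],[0.0,0.0,-0.05],[0.0,0.0,-0.05],[0.0,0.0,-0.05],[0.0,0.0,-0.05],[0.0,0.0,-0.05],[0.0,0.0,0.0],[0.0,0.0,0.0]]
[0.46782206 0.25916051 0.0402385 ]
```

Request:
apply_moves(claw=[0.02, 0.02, 0.02, 0.02, 0.02, 0.02, 0.02, 0.02, 0.02, 0.02, 0.02, 0.02, 0.02], xyz=[[0.029, 0.005, 0.004], [0.03, 0.006, 0.003], [0.029, 0.007, 0.003], [0.028, 0.008, 0.003], [0.029, 0.01, 0.003], [0.027, 0.012, 0.003], [0.027, 0.013, 0.003], [0.026, 0.014, 0.003], [0.026, 0.015, 0.003], [0.025, 0.017, 0.003], [0, 0, 0.03], [0, 0, 0.02], [0, 0, 0]], twist=[[-0.004, -0.001, -0.05], [0, 0, -0.05], [0, 0, -0.05], [0, 0, -0.05], [0, 0, -0.05], [0, 0, -0.05], [0, 0, -0.05], [0, 0, -0.05], [0, 0, -0.05], [0, 0, -0.05], [0, 0, 0], [0, 0, 0], [0, 0, 0]])

```text
clock: 28.35
position: [0.4666, 0.2583, 0.0481]
tool_rot: [-3.138, -0.0, 2.325]
force: [0.2, 0.3, 0.0]
grip_width: 0.0266
finger_force: 39.6
```

Run:
```python
from h import *
d=grab('wrist');s=grab('scene');o=bot.observe();print(o['position'],o['tool_rot'],o['force'],o['grip_width'])
a=cv2.resize(d['img'][60:400,100:460,::-1],(400,378));b=cv2.resize(s['img'][100:195,140:240,::-1],(398,378),interpolation=2)
cv2.imwrite('pics/c4.png',np.hstack([a,b]))
```

```text
[0.46810742 0.25874689 0.05074603] [-3.14136247e+00  4.26976246e-04  2.32432897e+00] [ 0.15436055 -0.14272284  0.38339434] 0.02668690087242688
```

View pics/c4.png

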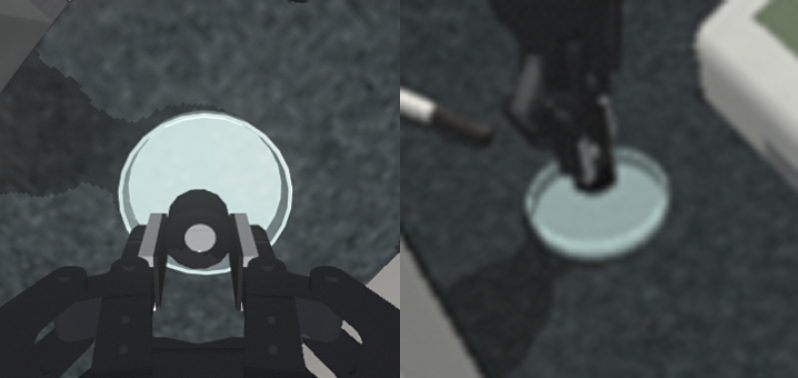

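Request:
apply_moves(claw=[0.02, 0.02, 0.02, 0.02, 0.02], xyz=[[0, 0, 0.015], [0, 0, 0.008], [0, 0, 0.004], [0, 0, 0.001], [0, 0, 0]], twist=[[0, 0, 0], [0, 0, 0], [0, 0, 0], [0, 0, 0], [0, 0, 0]])

```text
clock: 28.95
position: [0.4685, 0.2592, 0.0233]
tool_rot: [3.14, 0.001, 2.325]
force: [0.7, -0.5, 0.4]
grip_width: 0.0266
finger_force: 39.6
```

Request:
apply_moves(claw=[0.02, 0.02, 0.02], xyz=[[0, 0, 0.001], [0, 0, 0.0008], [0, 0, 0]], twist=[[0, 0, 0], [0, 0, 0], [0, 0, 0]])

```text
clock: 29.25
position: [0.4684, 0.2592, 0.0213]
tool_rot: [3.14, 0.001, 2.325]
force: [0.3, -0.1, 1.2]
grip_width: 0.0265
finger_force: 39.8
```

Request:
apply_moves(claw=[0.02, 0.02, 0.02], xyz=[[0, 0, 0.0006], [0, 0, 0.0004], [0, 0, 0]], twist=[[0, 0, 0], [0, 0, 0], [0, 0, 0]])

```text
clock: 29.55
position: [0.4686, 0.2593, 0.021]
tool_rot: [3.14, 0.001, 2.325]
force: [-4.3, -1.9, 18.7]
grip_width: 0.0272
finger_force: 41.7
```

Request:
apply_moves(claw=[0.02, 0.032, 0.034, 0.038, 0.045, 0.05, 0.05, 0.05, 0.05, 0.05], xyz=[[0, 0, -0.0008], [0, 0, 0], [0, 0, 0], [0, 0, 0], [0, 0, 0], [0, 0, -0.005], [0, 0, -0.03], [0, 0, -0.04], [0, 0, -0.04], [0, 0, 0]], twist=[[0, 0, 0], [0, 0, 0], [0, 0, 0], [0, 0, 0], [0, 0, 0], [0, 0, 0], [0, 0, 0], [0, 0, 0], [0, 0, 0], [0, 0, 0]])

```text
clock: 30.55
position: [0.4702, 0.2601, 0.1408]
tool_rot: [3.134, 0.002, 2.324]
force: [0.6, 0.4, -0.7]
grip_width: 0.05
finger_force: 0.0
```

Run:
```python
from h import *
d=grab('wrist');s=grab('scene');o=bot.observe();print(o['position'],o['force'],o['grip_width'])
a=cv2.resize(d['img'][60:400,100:460,::-1],(400,378));b=cv2.resize(s['img'][110:330,140:372,::-1],(398,378),interpolation=2)
cv2.imwrite('pics/c5.png',np.hstack([a,b]))
```

```text
[0.46851181 0.25932834 0.1370337 ] [ 0.12461779  0.53863778 -0.22440002] 0.05016341998619339
```

View pics/c5.png

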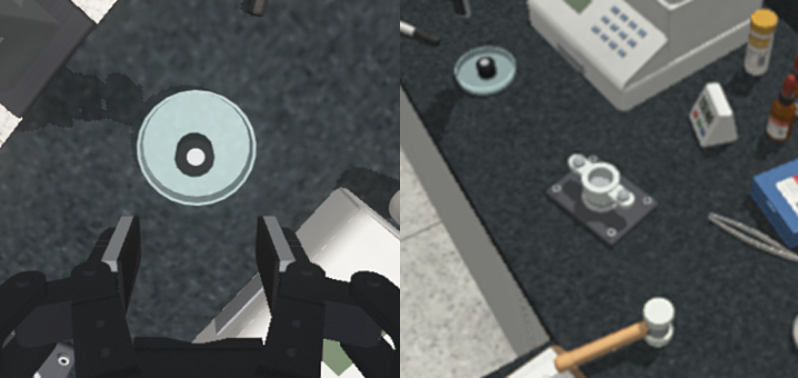

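The final view shows the mount upright near the dish centre (195,157), the sleeve level on the stand, and the mallet standing on the bench.

```bash
python3 -c "
from workcell import bot
print(bot.job_done())"
```

```text
the job is handed in; nothing more can be done
None
```

The job is handed in: alternating light mallet taps (left first, nothing over about 20 N) walked the sleeve down until neither lug gave, which I took as home on its shoulder; the mallet is back on the bench and the mount is upright in the glass dish.

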